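Set the simulator throttle to half power

TASK

The flight-simulator throttle on this desk is pulled back towards you. Push its lever, the one with the T-shaped crossbar grip, forward to half power, which is straight up, and let it go there. Leave the other lever, the one with the ball knob, as it is.

Things in the scene. Friction and masses are not known exactly. Their poses are not given: they have to be found in the camera images.
- throttle_unit: black desk control fixed to the desk: base 112 x 66 x 30 mm (x, y, z) with a slotted drum on it, 69 mm high in all; a long white tick on top of the drum marks straight up. Origin: centre of its underside. x: forward, the way the lever is pushed (away from the robot, but turned up to 0.8 rad either way); y: along the lever's hinge axis, to the left; z up. The hinge axis is 35 mm above the origin.
- throttle_lever (a joint): angle of the throttle lever (rad): 0 is straight up, negative leans back (unit's -x), positive leans forward (+x); travel -0.95 to 0.95. It starts leaning back by 0.35 to 0.9. The hinge is stiff by friction (0.15 N m, about 1.3 N at the grip), has no spring, and stays where it is left.
- throttle_grip (a point): centre of the throttle's crossbar: a black round bar 22 mm in diameter, 44 mm long, parallel to the unit's y, 115 mm from the hinge axis on an aluminium arm 14 mm wide (x) and 7 mm thick (y) that meets it from below, making a T. Its top is 161 mm above the desk when upright.
- flap_knob (a point): centre of the other lever's knob: a black ball 30 mm in diameter, 100 mm from its hinge axis, which is 35 mm above the desk, on a like unit (same base and drum) that stands 0.28 to 0.65 m to the left or right of the throttle unit, centre to centre; to be left alone.
Not all that is in view belongs to the job. What is shaped like the throttle_unit but pink or yellow is not meant.

How it is judged (in metres and radians):
At the end, for the whole second after the job is handed in: The throttle lever with the crossbar stands straight up, within 0.18 rad (10 degrees), at rest and released; the ball-knob lever is where it was, its knob within 15 mm (value of joint throttle_lever between -0.18 and 0.18 rad and velocity of joint throttle_lever between -0.05 and 0.05 rad/s and distance of flap_knob from where it was at the start of the episode below 0.015 m); the robot touches nothing.
It fails at once if the ball-knob lever is moved by more than 15 mm at its knob (distance of flap_knob from where it was at the start of the episode above 0.015 m).
It also fails if it takes over 32 s, if anything falls off the work surface, if the arm or the gripper's body presses on something with over 40 N, if the wrist force passes 120 N, or if a joint passes its speed limit or range.

ROBOT

A 7-joint arm with a two-finger parallel gripper is mounted at the origin on a cart in front of the work surface, level with it; the furniture and walls round the work are solid. World frame = base frame: x ahead of the robot, y to its left, z up, the work surface at z = 0. Lengths are in mm, angles in rad, forces in N, time in s.
With the tool pointing down it reaches from about 400 to 925 mm from the base axis. Payload 4.1 kg.
Tool frame: the origin (TCP) lies at the very end of the fingers, on their centre line; the grasp point (between the pads) lies 19 mm behind it; z points along the fingers, y is the line along which they close (so a half turn about z gives the same grasp; the last joint's range is limited). The gripper opens to 85 mm and grips with 20 to 120 N. Pads are 22 mm wide; open, the fingers measure 114 mm over their backs; the gripper's body (76 mm by 85 mm) begins 54 mm behind the grasp point. The pads swing forward as they close: fully open they stand 13 mm farther back than shut.
Start: joints at [-1.414, 0.398, 0.045, 1.537, -0.019, 1.207, -0.051], TCP at [164.439, 628.891, 231.347] pointing down, gripper open.
Joint ranges: [-2.82, 2.82], [-0.49, 2.23], [-1.37, 1.46], [0, 2.46], [-1.36, 4.5], [0.23, 2], [-2.94, 2.94]. Speed limits (rad/s): [2.57, 2.57, 3.14, 3.14, 3.14, 3.14, 3.14].

INTERFACE

Orientations are given as a unit quaternion [w, x, y, z].
In Python, from bench import readout, eyes, ticket gives the robot as it stands.
- The arm moves only by the tool apply_moves, never from a script. Its argument "deltas" is a list of rows, each a list of 7 numbers: the shift along the tool's x, y, z normalised to -1 to 1, where 1 is 0.25 m, then the turn, a rotation vector about the tool's x, y, z normalised to -1 to 1, where 1 is 180 degrees, then the closure, from 0 (fully open) to 1 (shut). In form: [[dx, dy, dz, rx, ry, rz, grip], ...]. A call has exactly 8 rows; each row is the pose to reach, as a shift and turn from the pose commanded when the call began, along the tool's axes at that moment, turning the shorter way round; what a row does not reach only later rows make up. A row lasts 1/12 s, in which the tool goes at most 41.7 mm and 7.16 degrees, less where a joint would pass 70% of its speed; a pose out of reach is approached as far as the arm can. A call with a number of a shift or a turn outside -1 to 1 is refused whole. A call with a gripper value outside its range is refused whole. The fingers move at their own pace and stop on an object; the grip force is fixed at half the most. Time passes only in rows, so rows that repeat a pose let the fingers close, or fill a call up. It gives the time, the measured TCP pose, the force, the opening and the grip force at its end, in the units of the state.
- readout.state(): the state, without advancing time (a new reading comes with each control period).
- eyes.grab_frame(name): name is "side" or "top"; returns a dict with "frame" (400x640x3 uint8, red, green, blue), "range_z" (400x640 float32, mm along the optical axis (not along the pixel's ray), 0 where there is no reading), "intrinsics" (3x3 intrinsics, pixels), "xyz" and "orientation" of the camera in the world. Camera axes: x right, y up, looking along -z (the intrinsics and any distortion apply to the point x, -y, -z); pixel columns grow to the right and rows downward; lengths in mm; the calibration is good to about 2 mm. A picture is of the moment at which its call begins.
- ticket.job_done(): hands the job in; it is judged then, once.
The state is a dict: "clock": time; "joints": joint angles; "qd": joint speeds; "tau": joint torques, N m; "position": TCP position; "tcp_rot": TCP orientation; "wrist_force": force on the tool from outside, world axes, zero at the start; "moment": the same for the moment, N m; "gripper_width": finger opening in mm; "finger_force": force on a finger pad.
Only numpy, scipy, OpenCV 4.12 (cv2) and the standard library are available. Lean on these libraries where they do the work, as an engineer would, in place of code of your own. Each camera call takes 0.05 s, during which the arm holds its last target. There are 200 camera calls.

## Working session

There is one attempt and no reset: what is moved stays moved. The work goes in short steps, Python scripts to look and compute and a tool call to move; the robot and the scene stay as the last step left them, time stands still between calls to the robot, and variables do not carry over. Pictures are saved under pics/ and viewed, at most 10 in all, crops included, and the job is handed in when it is done.

Besides the shell and the picture viewer there is one more tool, called after "Call:" by a JSON object that holds its "op" and its "data", one argument or row to a line. apply_moves: Moves the arm, as the interface text tells. Its arguments: {"type":"object","properties":{"deltas":{"type":"array"}},"required":["deltas"]}

```bash
mkdir -p pics; cat > h.py <<'E'
import numpy as np,cv2
from bench import readout,eyes,ticket
from scipy.spatial.transform import Rotation as R
def rot(q): return R.from_quat([q[1],q[2],q[3],q[0]]).as_matrix()
def grab(n):
    d=eyes.grab_frame(n); np.savez(f'{n}.npz',**{k:np.array(v) for k,v in d.items()}); return d
def pts(d):
    K=np.array(d['intrinsics']);z=np.array(d['range_z']);h,w=z.shape
    u,v=np.meshgrid(np.arange(w),np.arange(h))
    p=np.stack([(u-K[0,2])/K[0,0]*z,-(v-K[1,2])/K[1,1]*z,-z],-1)
    P=p@rot(d['orientation']).T+np.array(d['xyz']); P[z<=0]=np.nan
    return P
E
python3 - <<'E'
from h import *
for n in('side','top'):
    d=grab(n); cv2.imwrite(f'pics/{n}.png',d['frame'][:,:,::-1]); print(n,d['xyz'],d['orientation'],d['intrinsics'])
print(readout.state())
E
```

```text
side [ -59.81058678 1443.07423375  686.76612458] [-0.12205341 -0.07702532  0.55737494  0.81762048] [[508.42687682   0.         323.69937662]
 [  0.         508.42687682 201.59085174]
 [  0.           0.           1.        ]]
top [ 300.02264123    8.64729184 1144.05922787] [ 0.70859702  0.01727037 -0.03263337 -0.70464677] [[407.13271586   0.         323.18595264]
 [  0.         407.13271586 192.51249608]
 [  0.           0.           1.        ]]
{'clock': 0.1, 'joints': array([-1.41400085,  0.39908768,  0.04508069,  1.53772339, -0.01868994,
        1.20692282, -0.05070479]), 'qd': array([-8.08395269e-04, -2.03556524e-03,  1.54004323e-03, -3.20404246e-06,
       -1.70484294e-04, -4.26610304e-04,  2.77071078e-04]), 'tau': array([ 3.21150896e-03, -4.76263082e+01,  1.36983857e+00, -2.54947668e+01,
        1.19757009e-02,  5.06625758e-03, -9.26743013e-06]), 'position': array([164.32240798, 628.30752197, 230.40149704]), 'tcp_rot': array([-3.74819211e-05,  1.27514344e-01,  9.91836354e-01, -8.59024195e-04]), 'wrist_force': array([-0.49093815, -0.66736002,  0.16024809]), 'moment': array([-0.07271713, -0.00128797, -0.01035112]), 'finger_force': 0.0, 'gripper_width': 85.73263445142148}
```

View pics/side.png

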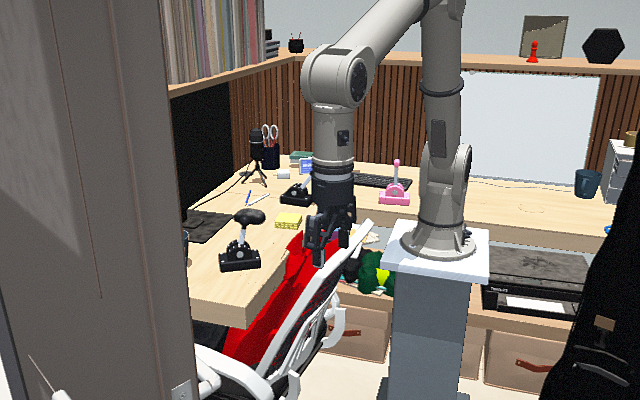

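View pics/top.png

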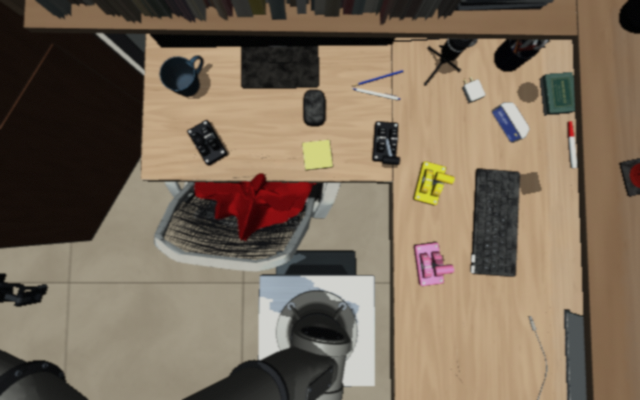

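Side view: a black unit at about (240,240), another partly hidden behind the gripper at about (297,192). Top view: black units at (207,142) and (385,143), with yellow (432,183) and pink (430,263) decoys. Enlarged crops will show which black unit has the crossbar.

```bash
python3 - <<'E'
from h import *
t=np.load('top.npz');s=np.load('side.npz')
c=lambda d,x0,y0,w,h:cv2.resize(d['frame'][y0:y0+h,x0:x0+w,::-1],(390,290),interpolation=cv2.INTER_CUBIC)
im=np.vstack([np.hstack([c(t,170,105,80,60),c(t,350,105,80,60)]),np.hstack([c(s,200,200,107,80),c(s,250,145,80,60)])])
cv2.imwrite('pics/crop.png',cv2.convertScaleAbs(im,alpha=1.8,beta=15))
T=pts(t)
for n,(x0,y0,w,h) in dict(L=(182,112,52,58),R=(368,115,38,58)).items():
    r=T[y0:y0+h,x0:x0+w];hsv=cv2.cvtColor(t['frame'],cv2.COLOR_RGB2HSV)[y0:y0+h,x0:x0+w]
    for a,b in((25,45),(45,75),(85,200)):
        m=(r[...,2]>a)&(r[...,2]<b);q=r[m]
        if len(q): print(n,a,b,m.sum(),np.median(q,0).round(),q.max(0).round(),'rect',cv2.minAreaRect(q[:,:2].astype(np.float32)))
E
```

```text
L 25 45 526 [500. 298.  31.] [577. 362.  45.] rect ((517.1639404296875, 306.6757507324219), (113.02566528320312, 66.27275085449219), 31.215898513793945)
L 45 75 314 [514. 298.  64.] [556. 341.  75.] rect ((517.12841796875, 306.7151794433594), (65.10382843017578, 55.913028717041016), 30.906829833984375)
L 85 200 118 [498. 294. 145.] [512. 311. 152.] rect ((499.3533020019531, 295.54034423828125), (25.55166244506836, 27.885799407958984), 34.30610656738281)
R 25 45 406 [ 541. -178.   31.] [ 581. -153.   45.] rect ((523.9376831054688, -188.42282104492188), (65.92295837402344, 111.3570327758789), 85.60309600830078)
R 45 75 407 [ 521. -184.   65.] [ 556. -161.   74.] rect ((523.1824951171875, -187.56558227539062), (54.58461380004883, 64.16972351074219), 85.94152069091797)
R 85 200 187 [ 456. -183.  136.] [ 499. -161.  144.] rect ((471.8576965332031, -183.599853515625), (44.41434097290039, 54.05339813232422), 89.09097290039062)
```

View pics/crop.png

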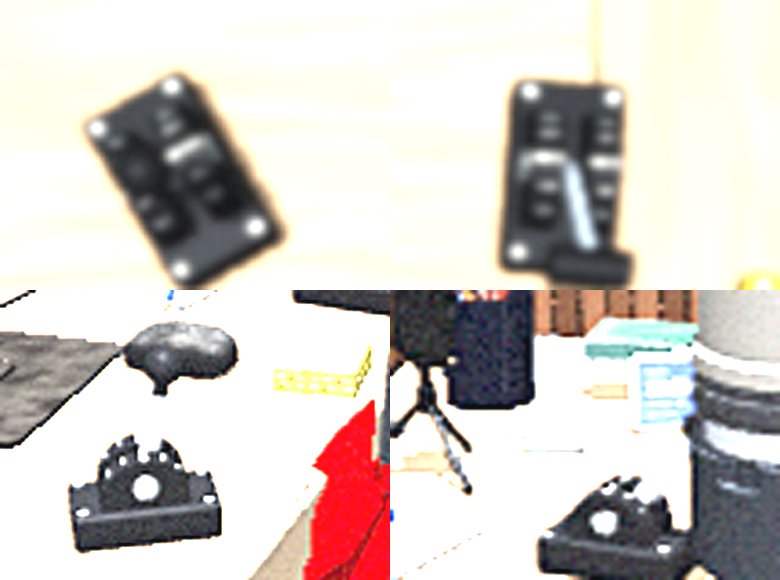

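The crop settles it. Top (385,143) is the throttle: its black bar, about 44 mm long, sits on an aluminium arm and leans back. Top (207,142) has the round ball, about 27 mm, so I leave it alone. The throttle's origin is about (524,-188) with yaw about -0.08, and the grip is about (464,-183,133), i.e. angle about -0.55. Next I check the corridor heights and grip centre, and compute the moves.

```bash
cat >> h.py <<'E'
def delta(wps,psi):  # world waypoints mm, desired world angle(deg) of tool x; prints normalised row
    s=readout.state();M=rot(s['tcp_rot']);p=np.array(s['position'])
    print(s['clock'],p.round(1),np.degrees(np.arctan2(M[1,0],M[0,0])).round(1),s['wrist_force'].round(1),s['joints'].round(2))
    a=np.radians(psi);x=np.array([np.cos(a),np.sin(a),0]);z=np.array([0,0,-1.])
    G=np.stack([x,np.cross(z,x),z],1)
    rv=R.from_matrix(M.T@G).as_rotvec()/np.pi
    for w in wps: print((M.T@(np.array(w)-p)/250).round(3),rv.round(3))
E
python3 - <<'E'
from h import *
P=pts(np.load('top.npz'));q=P.reshape(-1,3);q=q[np.isfinite(q).all(1)]
for y in range(-350,700,50):
    m=(abs(q[:,1]-y)<25)&(q[:,0]>280)&(q[:,0]<560)&(q[:,2]<900)
    if m.any(): print(y,q[m][q[m][:,2].argmax()].round())
r=P[115:173,368:406].reshape(-1,3);g=r[r[:,2]>130];print(len(g),g.min(0),g.max(0),np.median(g,0))
delta([(410,440,260),(460,250,260),(480,50,260)],175.6)
E
```

```text
-350 [ 404. -326.  164.]
-300 [ 404. -323.  166.]
-250 [ 365. -273.   35.]
-200 [ 453. -181.  144.]
-150 [ 458. -174.  143.]
-100 [541. -85.   9.]
-50 [511. -25.  29.]
0 [474. -17.  30.]
50 [333.  42.  41.]
100 [327.  87.  57.]
150 [384. 166.  67.]
200 [284. 194.  61.]
250 [512. 275.  64.]
300 [500. 297. 152.]
350 [500. 326.  70.]
400 [280. 419.  48.]
450 [280. 427.  48.]
500 [460. 481.   8.]
550 [ 374.  535. -774.]
600 [ 396.  576. -769.]
650 [ 326.  662. -771.]
141 [ 444.53126022 -205.49335175  130.39092328] [ 465.05245702 -162.15392272  143.69495711] [ 453.89736764 -182.79038636  137.29007652]
0.1 [164.3 628.3 230.4] 165.3 [-0.5 -0.7  0.2] [-1.41  0.4   0.05  1.54 -0.02  1.21 -0.05]
[-1.141 -0.48  -0.117] [-0.001 -0.    -0.057]
[-1.527 -1.165 -0.116] [-0.001 -0.    -0.057]
[-1.807 -1.919 -0.115] [-0.001 -0.    -0.057]
```

Call:
{"op": "apply_moves", "data": {
  "deltas": [
    [-0.98, -0.64, -0.12, 0, 0, -0.057, 1],
    [-0.98, -0.64, -0.12, 0, 0, -0.057, 1],
    [-0.98, -0.64, -0.12, 0, 0, -0.057, 1],
    [-0.98, -0.64, -0.12, 0, 0, -0.057, 1],
    [-0.98, -0.64, -0.12, 0, 0, -0.057, 1],
    [-0.98, -0.64, -0.12, 0, 0, -0.057, 1],
    [-0.98, -0.64, -0.12, 0, 0, -0.057, 1],
    [-0.98, -0.64, -0.12, 0, 0, -0.057, 1]
  ]
}}

```text
clock: 0.77
position: [368.6, 403.9, 262.2]
tcp_rot: [0.002, 0.045, 0.999, -0.002]
wrist_force: [0.7, -1.5, -0.4]
gripper_width: -0.0
finger_force: 0.0
```

```bash
python3 -c "
from h import *
delta([(450,175,260),(460,-50,260),(395,-178,200)],175.6)"
```

```text
0.7667 [368.6 403.9 262.2] 174.8 [ 0.7 -1.5 -0.4] [-1.05  0.19  0.16  1.75 -0.03  1.2   0.6 ]
[-0.407 -0.882  0.013] [-0.001  0.002 -0.004]
[-0.528 -1.775  0.017] [-0.001  0.002 -0.004]
[-0.314 -2.308  0.257] [-0.001  0.002 -0.004]
```

Call:
{"op": "apply_moves", "data": {
  "deltas": [
    [-0.41, -0.9, 0.01, 0, 0, -0.004, 1],
    [-0.41, -0.9, 0.01, 0, 0, -0.004, 1],
    [-0.41, -0.9, 0.01, 0, 0, -0.004, 1],
    [-0.41, -0.9, 0.01, 0, 0, -0.004, 1],
    [-0.41, -0.9, 0.01, 0, 0, -0.004, 1],
    [-0.41, -0.9, 0.01, 0, 0, -0.004, 1],
    [-0.41, -0.9, 0.01, 0, 0, -0.004, 1],
    [-0.41, -0.9, 0.01, 0, 0, -0.004, 1]
  ]
}}

```text
clock: 1.43
position: [446.5, 177.4, 258.7]
tcp_rot: [-0.0, 0.035, 0.999, 0.0]
wrist_force: [0.0, 0.6, 1.3]
gripper_width: -0.2
finger_force: 0.0
```

```bash
python3 -c "
from h import *
delta([(450,-50,255),(395,-178,220)],175.6)"
```

```text
1.4333 [446.5 177.4 258.7] 176.0 [0.  0.6 1.3] [-0.78  0.07  0.33  1.9  -0.02  1.18  1.06]
[-0.078 -0.907  0.015] [-0.    -0.     0.002]
[ 0.106 -1.433  0.155] [-0.    -0.     0.002]
```

Call:
{"op": "apply_moves", "data": {
  "deltas": [
    [-0.07, -0.9, 0.02, 0, 0, 0.002, 1],
    [-0.07, -0.9, 0.02, 0, 0, 0.002, 1],
    [-0.07, -0.9, 0.02, 0, 0, 0.002, 1],
    [-0.07, -0.9, 0.02, 0, 0, 0.002, 1],
    [-0.07, -0.9, 0.02, 0, 0, 0.002, 1],
    [-0.07, -0.9, 0.02, 0, 0, 0.002, 1],
    [-0.07, -0.9, 0.02, 0, 0, 0.002, 1],
    [-0.07, -0.9, 0.02, 0, 0, 0.002, 1]
  ]
}}

```text
clock: 2.1
position: [449.1, -44.7, 253.6]
tcp_rot: [-0.0, 0.035, 0.999, 0.0]
wrist_force: [0.7, 1.0, 0.2]
gripper_width: 0.0
finger_force: 0.0
```

```bash
python3 -c "
from h import *
delta([(395,-178,220),(395,-178,116)],175.6)"
```

```text
2.1 [449.1 -44.7 253.6] 176.0 [0.7 1.  0.2] [-0.54  0.01  0.55  1.97 -0.01  1.17  1.52]
[ 0.178 -0.547  0.134] [ 0.    -0.     0.002]
[ 0.178 -0.547  0.55 ] [ 0.    -0.     0.002]
```

Call:
{"op": "apply_moves", "data": {
  "deltas": [
    [0.18, -0.55, 0.02, 0, 0, 0.002, 1],
    [0.18, -0.55, 0.02, 0, 0, 0.002, 1],
    [0.18, -0.55, 0.02, 0, 0, 0.002, 1],
    [0.18, -0.55, 0.05, 0, 0, 0.002, 1],
    [0.18, -0.55, 0.15, 0, 0, 0.002, 1],
    [0.18, -0.55, 0.15, 0, 0, 0.002, 1],
    [0.18, -0.55, 0.15, 0, 0, 0.002, 1],
    [0.18, -0.55, 0.15, 0, 0, 0.002, 1]
  ]
}}

```text
clock: 2.77
position: [395.8, -177.7, 216.8]
tcp_rot: [0.0, 0.036, 0.999, 0.0]
wrist_force: [0.1, -0.2, 0.6]
gripper_width: -0.2
finger_force: 0.0
```

```bash
python3 -c "
from h import *
delta([(395,-178,116)],175.6)"
```

```text
2.7667 [ 395.8 -177.7  216.8] 175.9 [ 0.1 -0.2  0.6] [-0.38  0.01  0.72  2.05 -0.01  1.08  1.84]
[ 0.003 -0.001  0.403] [0.    0.    0.001]
```

Call:
{"op": "apply_moves", "data": {
  "deltas": [
    [0, 0, 0.1, 0, 0, 0, 1],
    [0, 0, 0.2, 0, 0, 0, 1],
    [0, 0, 0.3, 0, 0, 0, 1],
    [0, 0, 0.4, 0, 0, 0, 1],
    [0, 0, 0.4, 0, 0, 0, 1],
    [0, 0, 0.4, 0, 0, 0, 1],
    [0, 0, 0.4, 0, 0, 0, 1],
    [0, 0, 0.4, 0, 0, 0, 1]
  ]
}}

```text
clock: 3.43
position: [396.4, -179.8, 118.1]
tcp_rot: [0.002, 0.038, 0.999, -0.0]
wrist_force: [-0.2, -0.4, -0.6]
gripper_width: 0.2
finger_force: 0.0
```

```bash
python3 -c "
from h import *
d=grab('top');cv2.imwrite('pics/a.png',cv2.resize(d['frame'][100:250,290:490,::-1],(800,600)))
delta([(440,-181,116),(502,-186,116)],175.6)"
```

```text
3.4833 [ 396.2 -179.8  117.9] 175.7 [0.1 0.4 0.1] [-0.32  0.18  0.72  2.17 -0.17  0.84  2.  ]
[-0.175  0.009  0.008] [0.    0.001 0.   ]
[-0.424  0.007  0.009] [0.    0.001 0.   ]
```

View pics/a.png

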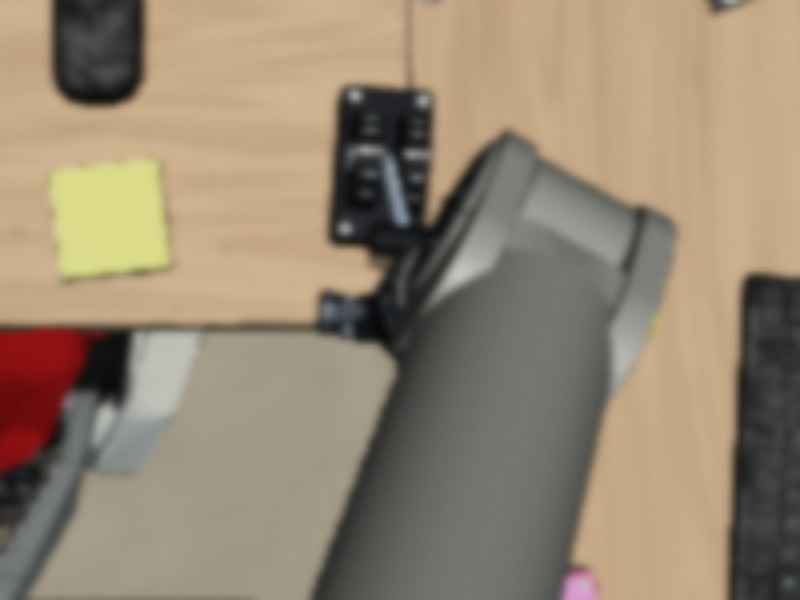

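The closed gripper is behind the bar (bar at crop (395,240)) and not touching it. Now I push slowly forward.

Call:
{"op": "apply_moves", "data": {
  "deltas": [
    [-0.06, 0, 0, 0, 0, 0, 1],
    [-0.12, 0, 0, 0, 0, 0, 1],
    [-0.15, 0, 0, 0, 0, 0, 1],
    [-0.18, 0, 0, 0, 0, 0, 1],
    [-0.21, 0, 0, 0, 0, 0, 1],
    [-0.24, 0, 0, 0, 0, 0, 1],
    [-0.27, 0, 0, 0, 0, 0, 1],
    [-0.29, 0, 0, 0, 0, 0, 1]
  ]
}}

```text
clock: 4.15
position: [467.8, -185.4, 116.5]
tcp_rot: [0.001, 0.038, 0.999, -0.0]
wrist_force: [-2.8, 0.1, 2.5]
gripper_width: -0.1
finger_force: 1.2
```

```bash
python3 -c "
from h import *
d=grab('side')
P=pts(d);q=P.reshape(-1,3);m=(abs(q[:,0]-500)<70)&(abs(q[:,1]+185)<40)&(q[:,2]>75)&(q[:,2]<170);v,u=np.divmod(np.where(m)[0],640);print(m.sum(),u.min(),u.max(),v.min(),v.max())
d=d['frame'];cv2.imwrite('pics/b.png',cv2.resize(d[140:230,250:370,::-1],(800,600),interpolation=cv2.INTER_CUBIC))
delta([(502,-186,116)],175.6)"
```

```text
204 298 317 158 184
4.2 [ 468.9 -185.5  116.6] 175.7 [-0.6 -0.3  0.1] [-0.27  0.33  0.68  2.02 -0.26  0.88  2.04]
[-0.132  0.008  0.003] [-0.     0.001  0.   ]
```

View pics/b.png

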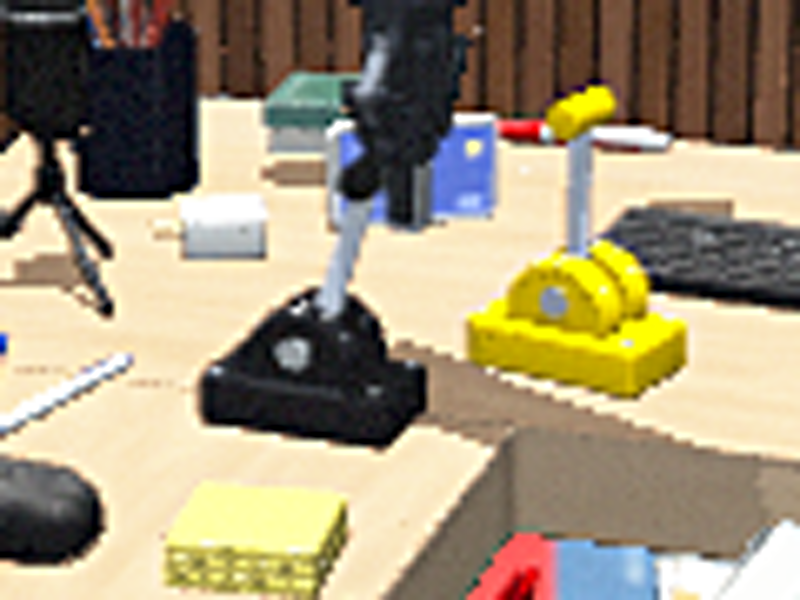

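The lever, with its bar at crop (355,175), is following the fingers and still leans back about 0.3 rad. I carry on to upright.

Call:
{"op": "apply_moves", "data": {
  "deltas": [
    [-0.02, 0, 0, 0, 0, 0, 1],
    [-0.04, 0, 0, 0, 0, 0, 1],
    [-0.06, 0, 0, 0, 0, 0, 1],
    [-0.08, 0, 0, 0, 0, 0, 1],
    [-0.1, 0, 0, 0, 0, 0, 1],
    [-0.115, 0, 0, 0, 0, 0, 1],
    [-0.13, 0, 0, 0, 0, 0, 1],
    [-0.13, 0, 0, 0, 0, 0, 1]
  ]
}}

```text
clock: 4.87
position: [500.4, -187.8, 116.3]
tcp_rot: [0.001, 0.038, 0.999, -0.0]
wrist_force: [-0.1, -0.5, -0.2]
gripper_width: 0.4
finger_force: 0.0
```

Call:
{"op": "apply_moves", "data": {
  "deltas": [
    [0.05, 0, 0, 0, 0, 0, 1],
    [0.15, 0, 0, 0, 0, 0, 1],
    [0.25, 0, 0, 0, 0, 0, 1],
    [0.35, 0, 0, 0, 0, 0, 1],
    [0.35, 0, -0.1, 0, 0, 0, 1],
    [0.35, 0, -0.2, 0, 0, 0, 1],
    [0.35, 0, -0.3, 0, 0, 0, 1],
    [0.35, 0, -0.35, 0, 0, 0, 1]
  ]
}}

```text
clock: 5.53
position: [413.6, -181.7, 206.6]
tcp_rot: [0.003, 0.039, 0.999, 0.0]
wrist_force: [0.3, 0.4, -0.0]
gripper_width: -0.4
finger_force: 0.0
```

```bash
python3 -c "
from h import *
d=grab('side')
P=pts(d)
q=P.reshape(-1,3);m=(abs(q[:,0]-510)<80)&(abs(q[:,1]+185)<40)
for a,b in((80,100),(100,120),(120,138),(138,175)):
  g=q[m&(q[:,2]>a)&(q[:,2]<b)]; print(a,len(g),np.median(g,0).round() if len(g) else '',g.max(0) if len(g) else '')
f=d['frame'];cv2.imwrite('pics/c.png',cv2.resize(f[140:230,250:370,::-1],(800,600),interpolation=cv2.INTER_CUBIC))
P=pts(grab('top'));q=P.reshape(-1,3);q=q[(abs(q[:,0]-510)<80)&(abs(q[:,1]+185)<40)&(q[:,2]>125)&(q[:,2]<175)]
print('top',len(q),q.min(0),q.max(0),np.median(q,0))
delta([],175)"
```

```text
80 19 [ 520. -186.   91.] [ 528.38148923 -175.83288407   99.11048265]
100 23 [ 521. -186.  108.] [ 528.92535404 -179.97212073  118.11880441]
120 18 [ 520. -187.  128.] [ 531.2213943  -180.50950604  137.43887057]
138 58 [ 518. -176.  154.] [ 531.10568787 -161.14938006  162.60252088]
top 158 [ 511.41067988 -209.47297461  126.31235714] [ 534.2521206  -166.45881783  166.11303272] [ 521.39670473 -187.14965888  160.14990276]
5.6333 [ 414.1 -181.5  206.1] 175.6 [ 1.8  0.1 -1.2] [-0.39  0.07  0.75  2.04 -0.06  1.05  1.88]
```

View pics/c.png

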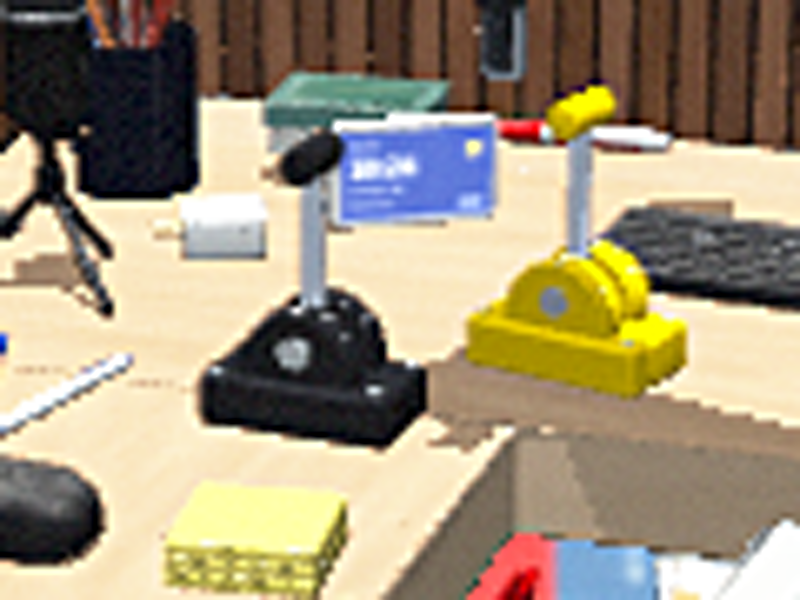

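The lever stands upright with its bar at crop (312,158). The bar's centre is at x of about 522, top at about 161 mm, so the lever is within about 0.02 rad of vertical. The arm is clear, so I hand in.

```bash
python3 -c "
from bench import ticket
print(ticket.job_done())"
```

```text
the job is handed in; nothing more can be done
None
```

The throttle lever now stands straight up (measured within about 0.02 rad) and released, the arm is clear, the ball-knob lever was never approached closely, and the job was handed in at about 5.6 s; no verdict came back.

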